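# Fold down the ratchet carving easel with the blue handle

### The job

Two ratchet carving easels stand propped open on the pottery bench. Fold down the one with the blue handle bar: lift its board by the bar up through the notches and past the top so that the pawl lets go, then bring the board down until it lies flat, and let go. Leave the easel with the black handle bar propped as it is.

Things in the scene. Friction and masses are not known exactly. Their poses are not given: they have to be found in the camera images.
- blue_bar (a point): Centre of the blue round handle bar of the easel to fold: 12 mm thick, 98 mm clear between its two 10 mm arms, 55 mm in front of the board's edge, so fingers can straddle it. Axes turn with the board: y along the bar, x from bar to hinge, z out of the board's upper face. When flat it lies 80 mm above the table, nothing beneath it.
- blue_hinge (a point): Middle of that easel's hinge line, at the board's far edge, 80 mm above the table; does not turn with the board. Axes: y along the hinge (parallel to the bar), z up, x level, away from the bar. The bar's centre swings about it at 220 mm: at board angle a it is at x = -220 cos a, z = 220 sin a mm from here.
- blue_board (a joint): Angle (rad) of the blue-handled plywood board, 165 x 170 x 12 mm, about 0.45 kg: 0 flat, grows as the bar rises, stop at 1.31. Toothed wheel and red pawl stop it falling at about 0.34, 0.52, 0.69, 0.87 (starts on one of the first three). Raising takes 3 to 5 N at the bar. Near 1.15 a lobe tips the pawl out for good (go to 1.24); then it lowers freely to 0, sinking slowly if let go (damped hinge).
- black_bar (a point): Centre of the black handle bar of the other, otherwise identical easel, which also stands propped and must be left alone. Axes as for the blue bar.

How it is judged:
By the outcome, as a careful person would: the job done as asked, in the order asked, and still so for the second after the job is handed in, with the robot touching nothing.
It also fails if it takes over 38 s, if anything falls off the work surface, if the arm or the gripper's body presses on something with over 40 N, if the wrist force passes 120 N, or if a joint passes its speed limit or range.

### The arm

A 6-joint arm with a two-finger parallel gripper is mounted at the origin on the work surface. World frame = base frame: x ahead of the robot, y to its left, z up, the work surface at z = 0. Lengths are in m, angles in rad, forces in N, time in s.
With the tool pointing down it reaches from about 0.35 to 1 m from the base axis. Payload 7.1 kg.
Tool frame: the origin (TCP) lies between the finger pads; the fingertips stand 14 mm ahead of it and the grasp point (between the pads) lies 5 mm behind it; y points along the fingers, z is the direction in which the jaws open and shut, and the axes are right-handed (so a half turn about y gives the same grasp; the last joint's range is limited). The gripper opens to 85 mm and grips with 20 to 120 N. Pads are 22 mm wide; open, the fingers measure 114 mm over their backs; the gripper's body (76 mm by 85 mm) begins 54 mm behind the grasp point. The pads swing forward as they close: fully open they stand 13 mm farther back than shut.
Start: joints at [1.296, 0.423, 1.63, -0, 1.089, -0.019], TCP at [0.158, 0.605, 0.245] pointing down, gripper open.
Joint ranges: [-3, 3], [-0.9, 2.11], [0.09, 2.58], [-1.31, 4.45], [0.11, 2.69], [-2.54, 2.54]. Speed limits (rad/s): [2.39, 2.39, 3.01, 3.14, 3.14, 3.14].

### API

Orientations are given as a unit quaternion [w, x, y, z].
In Python, from workcell import * gives the robot as it stands.
- The arm moves only by the tool carry_out, never from a script. Its argument "plan" is a list of rows, each a list of 7 numbers: the shift along the tool's x, y, z in mm, then the turn, a rotation vector about the tool's x, y, z in rad, then the closure in counts, from 0 (fully open) to 255 (shut). A call has 1 to 12 rows; each row is the pose to reach, as a shift and turn from the pose commanded when the call began, along the tool's axes at that moment; what a row does not reach only later rows make up. A row lasts 1/10 s, in which the tool goes at most 50 mm and 8.59 degrees, less where a joint would pass 70% of its speed; a pose out of reach is approached as far as the arm can. A call with a gripper value outside its range is refused whole. The fingers move at their own pace and stop on an object; "force" is the grip in N (left out, the last holds). Time passes only in rows, so rows that repeat a pose let the fingers close. It gives the time, the measured TCP pose, the force and the opening at its end, in the units of the state.
- observe(): the state, without advancing time (a new reading comes with each control period).
- grab_frame(name): name is "side" or "top"; returns a dict with "frame" (420x560x3 uint8, red, green, blue), "fx", "fy", "cx", "cy" (pixels), "R" (3x3) and "t" (3): a world point X has camera coordinates R X + t. Camera axes: x right, y down, z forward; pixel columns grow to the right and rows downward; lengths in m; the calibration is good to about 2 mm. A picture is of the moment at which its call begins. There is no depth.
- hand_in(): hands the job in, once; it reports no verdict.
Trained networks look in a picture, given as the dict that the camera call returned (one of the last four; its "shot" number tells which), for a name from the list of things; names that differ only in an ending like _2 or _b are one class to them, and where a whole thing is asked for, a point or a joint stands for the part that bears it (a point fixed in the world has none). Each returns a list of dicts, best first, with "score" (0 to 1); they miss things now and then, are a little off and sometimes report something else, mostly with a low value. They report only what shows in the picture. A call takes as long as a camera call.
- trace(picture, query): "region" (420x560 bool, what is visible of it) and "box" ([left, top, width, height] in pixels, round what is visible of it).
The state is a dict: "t": time; "qpos": joint angles; "dq": joint speeds; "joint_torque": joint torques, N m; "tcp_pos": TCP position; "ee_rot": TCP orientation; "ft_force": force on the tool from outside, world axes, zero at the start; "torque": the same for the moment, N m; "gripper_width": opening from 0.0 (shut) to 1.0 (fully open).
Only numpy, scipy, OpenCV 4.12 (cv2) and the standard library are available. Lean on these libraries where they do the work, as an engineer would, in place of code of your own. Each camera call takes 0.05 s, during which the arm holds its last target. There are 200 camera calls.

## Working session

There is one attempt and no reset: what is moved stays moved. The work goes in short steps, Python scripts to look and compute and a tool call to move; the robot and the scene stay as the last step left them, time stands still between calls to the robot, and variables do not carry over. Pictures are saved under pics/ and viewed, about 8 in all and at most 12, crops included, and the job is handed in when it is done.

Besides the shell and the picture viewer there is one more tool, called after "Call:" by a JSON object that holds its "op" and its "data", one argument or row to a line. carry_out: Moves the arm, as the interface text tells. Its arguments: {"type":"object","properties":{"plan":{"type":"array","items":{"type":"array","items":{"type":"number"}}},"force":{"type":"number"}},"required":["plan"]}

```bash
mkdir -p pics
cat > h.py <<'E'
from workcell import *
import numpy as np, cv2
def snap(n,f):
    p=grab_frame(n); cv2.imwrite('pics/'+f,cv2.cvtColor(p['frame'],cv2.COLOR_RGB2BGR)); return p
E
python3 - <<'E'
from h import *
s=observe();print({k:np.round(v,3) for k,v in s.items()})
ims=[]
for n in ('side','top'):
    p=snap(n,n+'0.png')
    print(n,p['fx'],p['cx'],p['cy'],np.round(p['R'],3).tolist(),np.round(p['t'],3), 'cam',np.round(-np.array(p['R']).T@p['t'],3))
    for q in ('blue_bar','black_bar','blue_board'):
        for r in trace(p,q)[:3]:
            ys,xs=np.nonzero(r['region']);print(q,round(r['score'],2),r['box'],xs.mean().round(1),ys.mean().round(1))
E
```

```text
{'t': np.float64(0.0), 'qpos': array([ 1.296,  0.424,  1.631, -0.   ,  1.089, -0.019]), 'dq': array([ 0.   , -0.001, -0.001, -0.   , -0.   ,  0.001]), 'joint_torque': array([ 0.0000e+00, -5.5738e+01, -2.8174e+01, -0.0000e+00,  7.0000e-03,
        0.0000e+00]), 'tcp_pos': array([0.158, 0.604, 0.245]), 'ee_rot': array([-0.701,  0.702, -0.09 ,  0.09 ]), 'ft_force': array([0.097, 0.182, 0.832]), 'torque': array([ 0.044,  0.027, -0.047]), 'gripper_width': np.float64(0.999)}
side 525.919653411294 277.4324801689173 210.3437368876927 [[0.851, -0.525, -0.008], [-0.376, -0.598, -0.708], [0.367, 0.606, -0.706]] [-0.501  0.298  0.857] cam [ 0.224 -0.604  0.812]
blue_bar 0.6 [148.5, 95.9, 123.3, 77.6] 216.9 142.1
black_bar 0.94 [260.9, 229.1, 151.8, 120.4] 343.0 293.6
blue_board 0.64 [148.2, 95.5, 125.5, 78.1] 217.6 142.2
top 516.5006442928834 264.5980375410006 213.8323485161178 [[0.015, -1.0, -0.005], [-0.996, -0.014, -0.085], [0.085, 0.006, -0.996]] [-0.022  0.577  1.154] cam [ 0.478 -0.02   1.199]
blue_bar 0.97 [99.5, 140.9, 89.2, 127.9] 143.1 204.9
black_bar 0.57 [325.1, 147.5, 89.3, 125.3] 368.4 215.0
blue_board 0.67 [97.9, 144.1, 94.6, 122.3] 142.9 205.1
```

```bash
python3 -c "
import cv2,numpy as np
a=cv2.imread('pics/side0.png');b=cv2.imread('pics/top0.png')
cv2.imwrite('pics/both0.png',cv2.resize(np.vstack([a,b]),(400,600)) if 0 else a)"
```

```text
(no output)
```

View pics/side0.png

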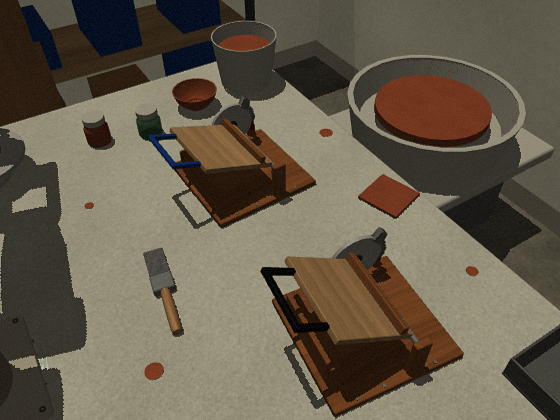

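View pics/top0.png

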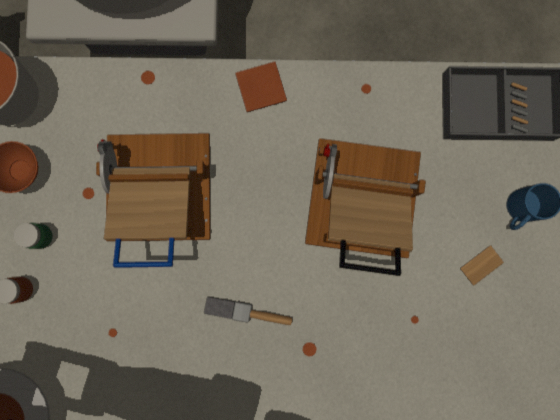

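The side view shows the blue-handled easel with its bar from about (152,138) to (166,165), and the black one further right at (265,270). In the top view the blue bar runs from (115,265) to (172,265). I'll zoom in on the blue one.

Run:
```python
import cv2,numpy as np
a=cv2.imread('pics/side0.png')[90:190,140:240];b=cv2.imread('pics/top0.png')[180:280,95:195]
for n,i,o in(('side',a,(140,90)),('top',b,(95,180))):
    f=i.astype(int);m=((f[...,0]>f[...,2]+30)&(f[...,0]>f[...,1]+20)).astype('uint8')
    c=max(cv2.findContours(m,0,2)[0],key=cv2.contourArea);print(n,m.sum(),(c[:,0]+o)[::2].tolist())
cv2.imwrite('pics/c.png',np.hstack([cv2.resize(x,(400,400),interpolation=0) for x in(a,b)]))
```

```text
side 351 [[159, 134], [149, 135], [153, 143], [158, 149], [162, 154], [165, 158], [170, 164], [172, 167], [176, 165], [183, 164], [191, 165], [192, 163], [194, 163], [199, 162], [194, 161], [192, 162], [190, 162], [182, 163], [172, 160], [167, 154], [163, 149], [158, 143], [156, 140], [154, 137], [166, 136], [168, 136], [171, 135], [175, 134], [160, 135]]
top 494 [[170, 238], [169, 252], [168, 261], [130, 262], [128, 262], [126, 263], [124, 262], [120, 263], [118, 262], [117, 258], [118, 248], [119, 241], [119, 239], [116, 243], [115, 252], [114, 261], [113, 265], [170, 266], [171, 260], [172, 243], [173, 239]]
```

View pics/c.png

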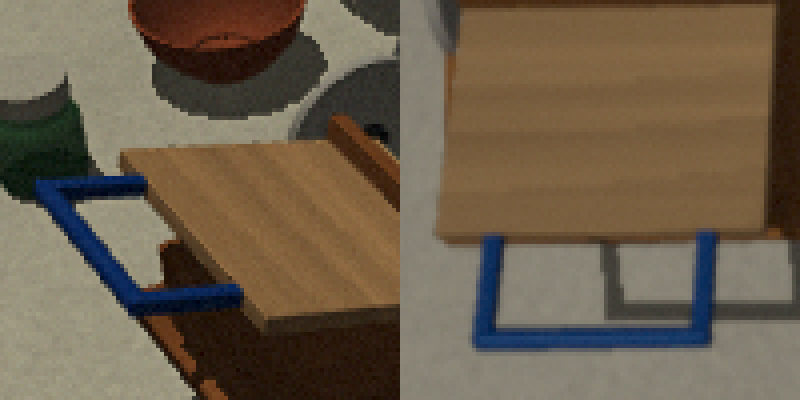

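```bash
cat >> h.py <<'E'
from scipy.optimize import least_squares
from scipy.spatial.transform import Rotation as Rot
def proj(p,X):
    c=np.asarray(X)@np.array(p['R']).T+p['t']; return np.c_[p['fx']*c[:,0]/c[:,2]+p['cx'],p['fy']*c[:,1]/c[:,2]+p['cy']]
def model(v,a=None):
    hx,hy,yaw,a=v
    P=np.array([[-r*np.cos(a),s,r*np.sin(a)] for r in(.22,.165) for s in(.054,-.054)])
    return P@Rot.from_euler('z',yaw).as_matrix().T+[hx,hy,.08]
E
python3 - <<'E'
from h import *
S=np.array([[151.5,137],[173.2,165.5],[176.2,136.2],[200,163.2]]);T=np.array([[116,264.5],[170.8,263.8],[118.5,239.2],[172,238.7]])
ps=grab_frame('side');pt=grab_frame('top')
w=np.array([1,1,.4,.4])[:,None]
f=lambda v:np.r_[((proj(ps,model(v))-S)*w).ravel(),((proj(pt,model(v))-T)*w).ravel()]
r=least_squares(f,[.55,.25,0,.5]);print(r.x,r.cost,np.round(f(r.x).reshape(-1,2),1).tolist());print(model(r.x).round(4),model(r.x)[:2].mean(0))
# free triangulation of ends
for i in (0,1):
    g=lambda X:np.r_[proj(ps,[X])[0]-S[i],proj(pt,[X])[0]-T[i]]
    q=least_squares(g,[.4,.25,.2]);print(q.x.round(4),q.cost)
s=observe();print(Rot.from_quat(s['ee_rot'],scalar_first=True).as_matrix().round(3))
E
```

```text
[0.66847806 0.23388549 0.02058204 0.33121891] 1.2835759642691948 [[0.3, 0.2], [0.7, -0.2], [-0.1, -0.2], [-0.4, -0.1], [0.5, 0.2], [-0.9, 0.6], [0.4, 0.0], [-0.1, 0.1]]
[[0.4594 0.2836 0.1515]
 [0.4616 0.1756 0.1515]
 [0.5114 0.2847 0.1337]
 [0.5136 0.1767 0.1337]] [0.46047986 0.22960386 0.1515431 ]
[0.4595 0.2849 0.1511] 0.023753785276193953
[0.4613 0.1744 0.1521] 0.6698103497718607
[[ 0.967  0.     0.253]
 [-0.253 -0.     0.967]
 [ 0.    -1.    -0.   ]]
```

Call:
{"op": "carry_out", "data": {
  "plan": [
    [387, 0, -286, 0, 1.293, 0, 125],
    [387, 0, -286, 0, 1.293, 0, 125],
    [387, 0, -286, 0, 1.293, 0, 125],
    [387, 0, -286, 0, 1.293, 0, 125],
    [387, 0, -286, 0, 1.293, 0, 125],
    [387, 0, -286, 0, 1.293, 0, 125],
    [387, 0, -286, 0, 1.293, 0, 125],
    [387, 0, -286, 0, 1.293, 0, 125],
    [387, 0, -286, 0, 1.293, 0, 125],
    [387, 0, -286, 0, 1.293, 0, 125],
    [387, 0, -286, 0, 1.293, 0, 125],
    [387, 0, -286, 0, 1.293, 0, 125]
  ],
  "force": 40
}}

```text
t: 1.7
tcp_pos: [0.4604, 0.2295, 0.2453]
ee_rot: [0.505, -0.505, 0.495, -0.495]
ft_force: [-0.1, -0.3, -0.8]
gripper_width: 0.503
```

Call:
{"op": "carry_out", "data": {
  "plan": [
    [0, 30, 0, 0, 0, 0, 125],
    [0, 60, 0, 0, 0, 0, 125],
    [0, 80, 0, 0, 0, 0, 125],
    [0, 90, 0, 0, 0, 0, 125],
    [0, 98, 0, 0, 0, 0, 125],
    [0, 98, 0, 0, 0, 0, 125],
    [0, 98, 0, 0, 0, 0, 125]
  ]
}}

```text
t: 2.4
tcp_pos: [0.4605, 0.2306, 0.148]
ee_rot: [0.506, -0.505, 0.494, -0.494]
ft_force: [-0.2, 0.3, 0.4]
gripper_width: 0.511
```

Run:
```python
from h import *
a=snap('side','s1.png')['frame'];b=snap('top','t1.png')['frame']
c=np.hstack([cv2.resize(a[50:220,110:280],(400,400)),cv2.resize(b[140:300,60:220],(400,400))])
cv2.imwrite('pics/c1.png',c[...,::-1])
```

```text
(no output)
```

View pics/c1.png

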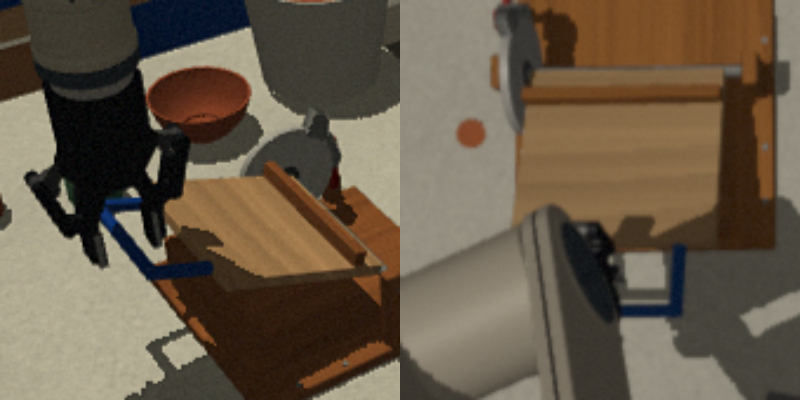

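The fingers straddle the bar, which passes between the two tips at about (105,220) in the crop, and there is no contact force. Next I'll close.

Call:
{"op": "carry_out", "data": {
  "plan": [
    [0, 0, 0, 0, 0, 0, 255],
    [0, 0, 0, 0, 0, 0, 255],
    [0, 0, 0, 0, 0, 0, 255],
    [0, 0, 0, 0, 0, 0, 255],
    [0, 0, 0, 0, 0, 0, 255],
    [0, 0, 0, 0, 0, 0, 255],
    [0, 0, 0, 0, 0, 0, 255],
    [0, 0, 0, 0, 0, 0, 255]
  ],
  "force": 40
}}

```text
t: 3.3
tcp_pos: [0.4588, 0.23, 0.1473]
ee_rot: [-0.505, 0.506, -0.495, 0.494]
ft_force: [-5.2, 1.6, 2.9]
gripper_width: 0.123
```

Run:
```python
from h import *
# tool: y=-Z, z=+easel x. shifts from start angle a0 (bar arc)
a0=.335
for a in np.r_[a0:1.26:.07, 1.24,1.25]: print(round(a,3),'ty',round(-220*(np.sin(a)-np.sin(a0)),1),'tz',round(-220*(np.cos(a)-np.cos(a0)),1))
print('down from 1.25')
for a in np.r_[1.25:-.001:-.1,0]: print(round(a,3),round(-220*(np.sin(a)-np.sin(1.25)),1),round(-220*(np.cos(a)-np.cos(1.25)),1))
```

```text
0.335 ty -0.0 tz -0.0
0.405 ty -14.4 tz 5.6
0.475 ty -28.3 tz 12.1
0.545 ty -41.7 tz 19.6
0.615 ty -54.6 tz 28.1
0.685 ty -66.9 tz 37.4
0.755 ty -78.4 tz 47.6
0.825 ty -89.3 tz 58.5
0.895 ty -99.3 tz 70.2
0.965 ty -108.5 tz 82.5
1.035 ty -116.8 tz 95.5
1.105 ty -124.2 tz 109.0
1.175 ty -130.7 tz 123.0
1.245 ty -136.1 tz 137.4
1.24 ty -135.7 tz 136.3
1.25 ty -136.4 tz 138.4
down from 1.25
1.25 -0.0 -0.0
1.15 8.0 -20.5
1.05 17.9 -40.1
0.95 29.8 -58.6
0.85 43.5 -75.8
0.75 58.8 -91.6
0.65 75.6 -105.8
0.55 93.8 -118.2
0.45 113.1 -128.7
0.35 133.3 -137.3
0.25 154.3 -143.8
0.15 175.9 -148.2
0.05 197.8 -150.4
0.0 208.8 -150.6
```

Call:
{"op": "carry_out", "data": {
  "plan": [
    [0, -7, 1, 0, 0, 0, 255],
    [0, -14, 4, 0, 0, 0, 255],
    [0, -21, 7, 0, 0, 0, 255],
    [0, -28, 10.5, 0, 0, 0, 255],
    [0, -35, 14, 0, 0, 0, 255],
    [0, -42, 18, 0, 0, 0, 255],
    [0, -48, 22, 0, 0, 0, 255],
    [0, -54.5, 26.5, 0, 0, 0, 255],
    [0, -61, 31, 0, 0, 0, 255],
    [0, -67, 36, 0, 0, 0, 255],
    [0, -67, 36, 0, 0, 0, 255]
  ]
}}

```text
t: 4.4
tcp_pos: [0.4956, 0.2311, 0.2155]
ee_rot: [-0.505, 0.506, -0.495, 0.494]
ft_force: [-7.2, 4.6, 3.0]
gripper_width: 0.122
```

Run:
```python
from h import *
a=snap('side','s2.png')['frame'];b=snap('top','t2.png')['frame']
c=np.hstack([cv2.resize(a[30:220,110:300],(400,400)),cv2.resize(b[120:300,60:240],(400,400))])
cv2.imwrite('pics/c2.png',c[...,::-1])
```

```text
(no output)
```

View pics/c2.png

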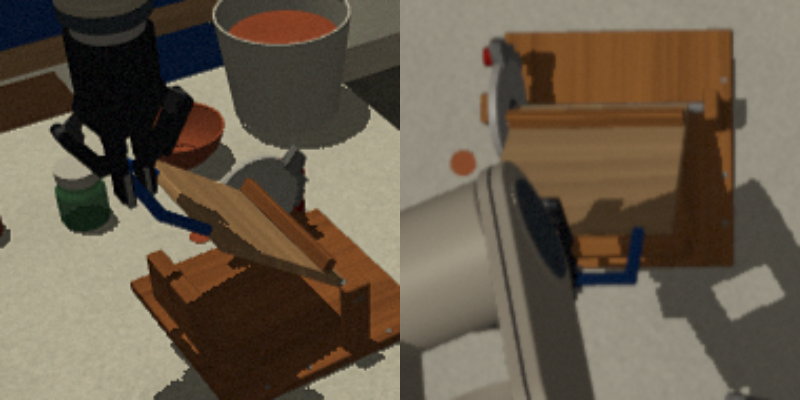

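The board rose with the grip to about 0.69, and the forces are small. Continuing to about 1.25.

Call:
{"op": "carry_out", "data": {
  "plan": [
    [0, -9, 6.5, 0, 0, 0, 255],
    [0, -17, 14, 0, 0, 0, 255],
    [0, -25, 22, 0, 0, 0, 255],
    [0, -32.5, 31, 0, 0, 0, 255],
    [0, -39, 40, 0, 0, 0, 255],
    [0, -45, 49, 0, 0, 0, 255],
    [0, -50.5, 58.5, 0, 0, 0, 255],
    [0, -57.5, 70.5, 0, 0, 0, 255],
    [0, -61, 77.5, 0, 0, 0, 255],
    [0, -65, 87, 0, 0, 0, 255],
    [0, -69, 98.5, 0, 0, 0, 255],
    [0, -69.5, 100, 0, 0, 0, 255]
  ]
}}

```text
t: 5.7
tcp_pos: [0.5976, 0.2339, 0.2866]
ee_rot: [0.507, -0.504, 0.494, -0.495]
ft_force: [-5.0, 4.0, 10.4]
gripper_width: 0.121
```

Call:
{"op": "carry_out", "data": {
  "plan": [
    [0, 0, 0, 0, 0, 0, 255],
    [0, 0, 0, 0, 0, 0, 255]
  ]
}}

```text
t: 5.9
tcp_pos: [0.5969, 0.2339, 0.2864]
ee_rot: [0.507, -0.504, 0.494, -0.495]
ft_force: [-3.6, 3.6, 9.1]
gripper_width: 0.121
```

Run:
```python
from h import *
a=snap('side','s3.png')['frame'];b=snap('top','t3.png')['frame']
c=np.hstack([cv2.resize(a[10:220,110:320],(400,400)),cv2.resize(b[120:300,60:240],(400,400))])
cv2.imwrite('pics/c3.png',c[...,::-1])
p=observe()['tcp_pos'];d=p-[.6685,.2339,.08]+[0,0,.005];print(p,'angle',np.arctan2(d[2],-d[0]),np.hypot(d[2],d[0]))
```

```text
[0.59679351 0.23390658 0.28634921] angle 1.2437036431338968 0.22318223660007686
```

View pics/c3.png

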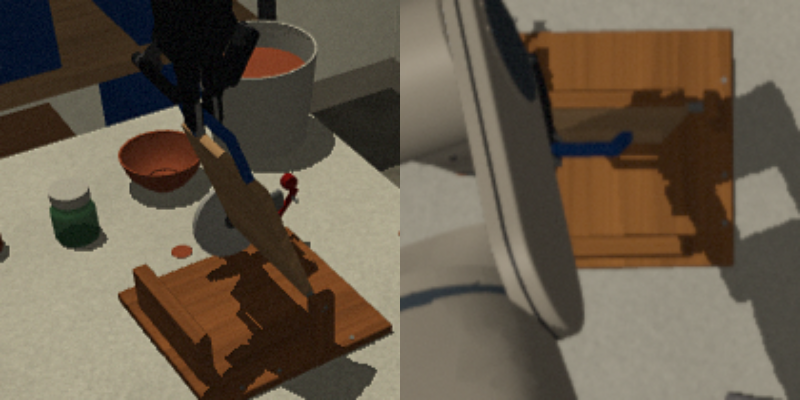

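The red pawl is now tipped out and stands up behind the wheel at crop (288,180). The board angle measures 1.24. Lowering along the arc.

Call:
{"op": "carry_out", "data": {
  "plan": [
    [0, 3.5, -10, 0, 0, 0, 255],
    [0, 8, -20, 0, 0, 0, 255],
    [0, 12.5, -30, 0, 0, 0, 255],
    [0, 18, -39.5, 0, 0, 0, 255],
    [0, 23.5, -49, 0, 0, 0, 255],
    [0, 29.5, -58, 0, 0, 0, 255],
    [0, 36, -67, 0, 0, 0, 255],
    [0, 43, -75, 0, 0, 0, 255],
    [0, 51, -83, 0, 0, 0, 255],
    [0, 58.5, -91, 0, 0, 0, 255],
    [0, 67, -98, 0, 0, 0, 255],
    [0, 75.5, -105, 0, 0, 0, 255]
  ]
}}

```text
t: 7.2
tcp_pos: [0.4904, 0.2305, 0.2074]
ee_rot: [-0.505, 0.506, -0.494, 0.494]
ft_force: [-0.3, 1.8, -0.6]
gripper_width: 0.126
```

Run:
```python
from h import *
p=observe()['tcp_pos'];d=p-[.6685,.2339,.08]+[0,0,.005];print(p,'angle',np.arctan2(d[2],-d[0]),np.hypot(d[2],d[0]))
```

```text
[0.49038765 0.23048636 0.20742612] angle 0.6393266117452778 0.22194748756903296
```

Call:
{"op": "carry_out", "data": {
  "plan": [
    [0, 9, -6.5, 0, 0, 0, 255],
    [0, 18, -12, 0, 0, 0, 255],
    [0, 28, -17.5, 0, 0, 0, 255],
    [0, 37.5, -22.5, 0, 0, 0, 255],
    [0, 47.5, -27, 0, 0, 0, 255],
    [0, 57.5, -31, 0, 0, 0, 255],
    [0, 68, -34.5, 0, 0, 0, 255],
    [0, 79, -37.5, 0, 0, 0, 255],
    [0, 89, -40, 0, 0, 0, 255],
    [0, 100, -42, 0, 0, 0, 255],
    [0, 111, -43, 0, 0, 0, 255],
    [0, 121, -43.5, 0, 0, 0, 255]
  ]
}}

```text
t: 8.4
tcp_pos: [0.4471, 0.2296, 0.0862]
ee_rot: [-0.505, 0.506, -0.495, 0.494]
ft_force: [-1.9, -3.8, 0.7]
gripper_width: 0.125
```

Call:
{"op": "carry_out", "data": {
  "plan": [
    [0, 5, 0, 0, 0, 0, 255],
    [0, 9, 0, 0, 0, 0, 255],
    [0, 11, 0, 0, 0, 0, 255],
    [0, 11, 0, 0, 0, 0, 255]
  ]
}}

```text
t: 8.8
tcp_pos: [0.4469, 0.2296, 0.076]
ee_rot: [-0.505, 0.506, -0.495, 0.494]
ft_force: [-5.2, -2.7, -0.8]
gripper_width: 0.124
```

Run:
```python
from h import *
a=snap('side','s4.png')['frame'];b=snap('top','t4.png')['frame']
c=np.hstack([cv2.resize(a[50:240,110:300],(400,400)),cv2.resize(b[120:300,60:240],(400,400))])
cv2.imwrite('pics/c4.png',c[...,::-1])
s=observe();p=s['tcp_pos'];d=p-[.6685,.2339,.08]+[0,0,.005];print(p,s['ft_force'],'angle',np.arctan2(d[2],-d[0]),np.hypot(d[2],d[0]))
```

```text
[0.44683488 0.22958074 0.07623298] [-4.30393984 -2.20574928 -0.78021599] angle 0.005562303813526681 0.22166855186273438
```

View pics/c4.png

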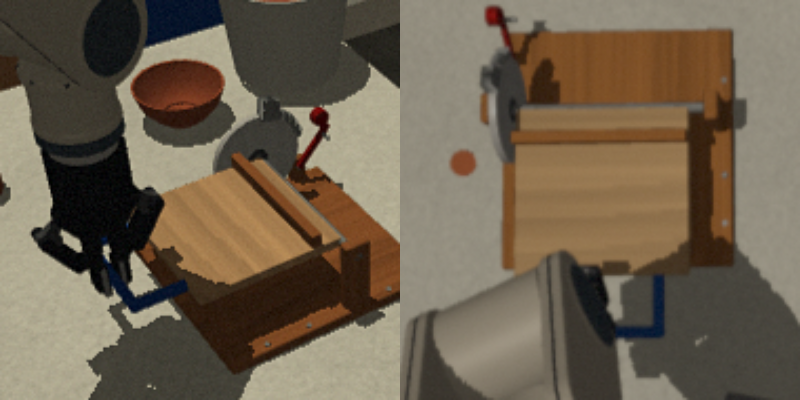

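The board is flat, with the pawl still out. I'll press 2 mm further, open partway so the fingers stay clear of the board edge, then back off upward.

Call:
{"op": "carry_out", "data": {
  "plan": [
    [0, 2, 0, 0, 0, 0, 255],
    [0, 2, 0, 0, 0, 0, 255],
    [0, 2, 0, 0, 0, 0, 140],
    [0, 2, 0, 0, 0, 0, 140],
    [0, 2, 0, 0, 0, 0, 140],
    [0, 2, 0, 0, 0, 0, 140],
    [0, 2, 0, 0, 0, 0, 140]
  ]
}}

```text
t: 9.6
tcp_pos: [0.448, 0.2299, 0.0744]
ee_rot: [0.506, -0.505, 0.494, -0.495]
ft_force: [0.5, -0.3, -0.2]
gripper_width: 0.45
```

Call:
{"op": "carry_out", "data": {
  "plan": [
    [0, -10, 0, 0, 0, 0, 140],
    [0, -30, 0, 0, 0, 0, 140],
    [0, -60, 0, 0, 0, 0, 140],
    [0, -100, 0, 0, 0, 0, 140],
    [0, -150, 0, 0, 0, 0, 140],
    [0, -170, -50, 0, 0, 0, 140],
    [0, -170, -80, 0, 0, 0, 140],
    [0, -170, -80, 0, 0, 0, 140]
  ]
}}

```text
t: 10.4
tcp_pos: [0.3641, 0.2273, 0.2454]
ee_rot: [-0.506, 0.506, -0.494, 0.494]
ft_force: [-1.3, -0.2, -0.2]
gripper_width: 0.451
```

Run:
```python
from h import *
a=snap('side','s5.png')['frame'];b=snap('top','t5.png')['frame']
cv2.imwrite('pics/c5.png',np.hstack([cv2.resize(x,(400,300)) for x in(a,b)])[...,::-1])
ps=grab_frame('side');cv2.imwrite('pics/c5b.png',cv2.resize(a[60:260,110:310],(500,500))[...,::-1])
print(observe()['ft_force'])
for v in (0,.03):print(proj(ps,model([.66848,.23389,.02058,v]))[:2].round(1))
f=a.astype(int);m=((f[...,2]>f[...,0]+30)&(f[...,2]>f[...,1]+20));m[:60]=0;m[:,300:]=0
ys,xs=np.nonzero(m);print(xs.min(),xs.max(),ys.min(),ys.max())
d=cv2.absdiff(cv2.imread('pics/side0.png')[220:420,255:470],cv2.imread('pics/s5.png')[220:420,255:470]);print('black diff',d.mean(),(d.max(2)>60).sum())
```

```text
[ 0.73356124 -0.21736584 -0.38691247]
[[152.5 165.7]
 [173.7 194.3]]
[[152.  163.3]
 [173.3 191.9]]
48 215 60 197
black diff 8.396286821705427 0
```

View pics/c5b.png

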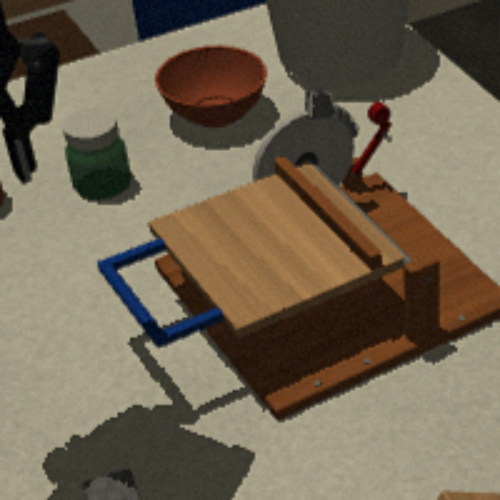

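The bar corners sit at about (151,166) and (175,194) in the full side image, against (152.5,165.7) and (173.7,194.3) predicted for angle 0. The board is flat, the gripper is clear, and the black easel hasn't changed.

```bash
python3 -c "
from workcell import *
print(hand_in())"
```

```text
the job is handed in; nothing more can be done
None
```

The blue-handled easel is folded flat and the black-handled one is still propped as it was. I gripped the blue bar, raised the board from about 0.33 to about 1.24 rad, lowered it to flat, let go and moved the arm away. The job was handed in at about 10.5 s.

**Last checks:**
- **Pawl:** the red pawl is visibly tipped out.
- **Blue board:** the bar's corners in the side image match the flat position to about 1.5 pixels; a board still 0.03 rad up would sit about 2.4 pixels higher.
- **Black easel:** no pixel around it changed strongly between the first and last side images.
- **Forces:** the wrist readings I saw stayed at about 12 N or less, and fell to about 1 N once the arm was clear.

No check failed. One small disagreement: with the board raised, the bar measured 223 mm from the hinge instead of 220 mm, which is within what I would expect from calibration and grip.

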